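Load a gift tin into the wrapping jig and close it with the keeper bar

ROBOT

A 6-joint arm with a two-finger parallel gripper is mounted at the origin on the work surface. World frame = base frame: x ahead of the robot, y to its left, z up, the work surface at z = 0. Lengths are in m, angles in rad, forces in N, time in s.
With the tool pointing down it reaches from about 0.375 to 0.9 m from the base axis. Payload 3.1 kg.
Tool frame: the origin (TCP) lies between the finger pads; the fingertips stand 8 mm ahead of it and the grasp point (between the pads) lies 11 mm behind it; z points along the fingers, y is the line along which they close (so a half turn about z gives the same grasp; the last joint's range is limited). The gripper opens to 87 mm and grips with 3 to 60 N. Pads are 19 mm wide; open, the fingers measure 117 mm over their backs; the gripper's body (75 mm by 190 mm) begins 51 mm behind the grasp point.
Start: joints at [0.952, 0.527, 1.433, -0, 1.181, -0.178], TCP at [0.267, 0.565, 0.231] pointing down, gripper open.
Joint ranges: [-3.08, 3.08], [-0.75, 2.2], [0.22, 2.44], [-1.43, 4.57], [0, 2.65], [-2.85, 2.85]. Speed limits (rad/s): [2.79, 2.79, 3.14, 3.14, 3.14, 3.14].

INTERFACE

Orientations are given as a unit quaternion [x, y, z, w].
In Python, from rig import robot gives the robot as it stands.
- The arm moves only by the tool move_arm, never from a script. Its argument "motion" is text: rows parted by semicolons, each of 5 numbers parted by spaces: the opening, from -1 (shut) to 1 (fully open), then the shift along the tool's x, y, z normalised to -1 to 1, where 1 is 0.2 m, then the turn about the tool's z normalised to -1 to 1, where 1 is pi rad. A call has 1 to 12 rows; each row is the pose to reach, as a shift and turn from the pose commanded when the call began, along the tool's axes at that moment, turning the shorter way round; what a row does not reach only later rows make up. A row lasts 1/12 s, in which the tool goes at most 41.7 mm and 7.16 degrees, less where a joint would pass 70% of its speed; a pose out of reach is approached as far as the arm can. A call with a number of a shift or a turn outside -1 to 1 is refused whole. A call with a gripper value outside its range is refused whole. The fingers move at their own pace and stop on an object; "newtons" is the grip in N (left out, the last holds). Time passes only in rows, so rows that repeat a pose let the fingers close. It gives the time, the measured TCP pose, the force, the opening and the grip force at its end, in the units of the state.
- robot.get_obs(): the state, without advancing time (a new reading comes with each control period).
- robot.camera(name): name is "scene" or "top"; returns (picture, depth): 384x512x3 uint8, red, green, blue; 384x512 float32, m along the optical axis (not along the pixel's ray), 0 where there is no reading.
- robot.camera_model(name): a dict with "mtx" (3x3 intrinsics, pixels), "position" and "attitude" of the camera in the world. Camera axes: x right, y down, z forward; pixel columns grow to the right and rows downward; lengths in m; the calibration is good to about 2 mm. A picture is of the moment at which its call begins. camera_model takes no time and is no camera call.
- robot.hand_in(): hands the job in; it is judged then, once.
The state is a dict: "time": time; "q": joint angles; "joint_velocities": joint speeds; "joint_torque": joint torques, N m; "position": TCP position; "tool_rot": TCP orientation; "ft_force": force on the tool from outside, world axes, zero at the start; "moment": the same for the moment, N m; "grip_width": finger opening in m; "grip_force": force on a finger pad.
Only numpy, scipy, OpenCV 4.12 (cv2) and the standard library are available. Lean on these libraries where they do the work, as an engineer would, in place of code of your own. Each camera call takes 0.05 s, during which the arm holds its last target. There are 200 camera calls.

TASK

Slide the round gift tin flat along the table, between the other things, through the mouth of the wooden wrapping jig until it is fully home against the back wall. Lift the wooden keeper bar out of its rack, set it down flat on its broad face on the open table clear of the jig and let go of it; then take it again and lay it flat across the jig's mouth with both ends down in their pockets, so that the tin is shut in. Leave everything else where it stands.

Things in the scene. Friction and masses are not known exactly. Their poses are not given: they have to be found in the camera images.
- tin: round closed metal gift tin lying flat, diameter 96, height 30: too wide to grip, to be slid. Origin: centre of its underside, on the table at z = 0.
- jig: brown wooden wrapping jig, fixed: an open-fronted U of walls 20 high, 6 thick, bare table inside. Origin: on the table, at the tin's centre when fully home; -x points out of the mouth. Inner faces: back x = +48.5; sides y = -54 and +54, from x = -30 to the back. Whole jig: x -121 to +55, y -90 to +90.
- mouth (a point): centre of the jig's mouth on the table (jig x = -53, y = 0), axes as the jig: here the flared ends of the side walls stand 130 apart, narrowing to 108 at jig x = -30
- seat (a point): on the table midway between the two bar pockets (jig x = -97, y = 0), axes as the jig: the bar's centre belongs here, the bar along y. Pocket walls are 12 high, 6 thick: end walls, inner faces at y = -84 and +84; side walls, inner faces 18 before and behind (x = -18, +18), reaching in only to y = -60 and +60; between the pockets the way is open
- bar: pale wooden keeper bar, plain straight lath 160 long (its x) x 12 thick (its y) x 30 broad (its z). Origin: centre of the bar. At the start it stands on its narrow long edge in the rack, centre 21 above the table; lying flat its y axis is vertical and its centre 6 above the table. Both faces and ends alike.
- rack: low brown wooden rack fixed to the table, base 182 (x) x 44 (y) x 6 high; holds the bar along its x by fork walls 5 thick, up to 24 above the table, slot 15 wide, only at both ends (55 to 88 from the middle); the middle 110 of the bar is free. Origin: centre of the underside.
- jar: bystander, loose: closed glass jar with steel lid, upright, diameter 56, height 80. Origin: centre of its underside.
- pot: bystander, loose: white ceramic pen pot with three pens, diameter 68 at the rim, 85 high, pens up to 135. Origin: centre of its underside.
- bell: bystander, loose: brass hand stamp (round foot of diameter 60, thin stem, small head), 60 high. Origin: centre of its underside.
- tape: bystander, loose: cardboard tape roll lying flat, diameter 96, open middle of diameter 76, 24 high. Origin: centre of its underside.
- pad: bystander, loose: yellow note pad 76 x 76 x 20. Origin: centre of its underside.
- stapler: bystander, loose: black stapler, 135 long (its x) x 36 x 50 high. Origin: centre of its underside.
There are look-alikes about, which are no part of the job. There is more than one size of the tin; the one meant has the size given above.

How it is judged:
By the outcome, as a careful person would: the job done as asked, in the order asked, and still so for the second after the job is handed in, with the robot touching nothing.
It also fails if it takes over 72 s, if anything falls off the work surface, if the arm or the gripper's body presses on something with over 40 N, if the wrist force passes 120 N, or if a joint passes its speed limit or range.

## Working session

There is one attempt and no reset: what is moved stays moved. The work goes in short steps, Python scripts to look and compute and a tool call to move; the robot and the scene stay as the last step left them, time stands still between calls to the robot, and variables do not carry over. Pictures are saved under pics/ and viewed, at most 10 in all, crops included, and the job is handed in when it is done.

Besides the shell and the picture viewer there is one more tool, called after "Call:" as a command line: name --argument value ..., lists and objects as JSON in quotes. move_arm: Moves the arm, as the interface text tells. Its arguments: {"type":"object","properties":{"motion":{"type":"string"},"newtons":{"type":"number"}},"required":["motion"]}

```bash
mkdir -p pics; ls; cat > h.py <<'E'
import numpy as np, cv2
from scipy.spatial.transform import Rotation as R
from rig import robot
def snap(n,save=None):
    im,d=robot.camera(n); np.savez('last_%s.npz'%n,im=im,d=d)
    if save: cv2.imwrite('pics/'+save,cv2.cvtColor(im,cv2.COLOR_RGB2BGR))
    return im,d
def cam(n):
    m=robot.camera_model(n); a=np.array(m['attitude'],float)
    Rm=a if a.shape==(3,3) else R.from_quat(a).as_matrix()
    return np.array(m['mtx']),np.array(m['position']),Rm
def onplane(n,u,v,z):
    K,p,Rm=cam(n); r=Rm@np.linalg.inv(K)@np.array([u,v,1.]); return p+r*(z-p[2])/r[2]
def cloud(n,d):
    K,p,Rm=cam(n); v,u=np.indices(d.shape); r=np.stack([u,v,np.ones_like(u)],-1)@np.linalg.inv(K).T
    return (r*d[...,None])@Rm.T+p
def topdown(n,im,d,x0,x1,y0,y1,s,z):
    # rectify plane z: image rows -x (up=+x), cols: left=+y ; s px/m
    K,p,Rm=cam(n); W=int((y1-y0)*s);H=int((x1-x0)*s)
    v,u=np.indices((H,W)); P=np.stack([x1-v/s,y1-u/s,np.full(u.shape,z)],-1)
    q=((P-p)@Rm)@K.T; return cv2.remap(im,(q[...,0]/q[...,2]).astype('f4'),(q[...,1]/q[...,2]).astype('f4'),1)
E
python3 - <<'E'
from h import *
print(robot.get_obs())
for n in('scene','top'):
    im,d=snap(n,n+'0.png'); print(robot.camera_model(n))
E
```

```text
pics
{'time': 0.0, 'q': array([ 9.51501909e-01,  5.28485676e-01,  1.43387225e+00, -2.69254549e-06,
        1.18139845e+00, -1.78509098e-01]), 'joint_velocities': array([-0.0007345 ,  0.00159627,  0.00041715, -0.00160607,  0.00046792,
       -0.001253  ]), 'joint_torque': array([ 5.38171607e-04, -4.40034628e+01, -1.76594728e+01,  6.32765167e-02,
        5.83184778e-02, -1.65400597e-04]), 'position': array([0.26622127, 0.56468951, 0.22956919]), 'tool_rot': array([ 2.18612174e-01,  9.75811225e-01, -9.97405361e-04, -4.19054619e-04]), 'ft_force': array([0.83269961, 0.21973359, 0.42691388]), 'moment': array([ 0.01470995,  0.02899918, -0.02980053]), 'grip_force': 0.0, 'grip_width': 0.08715834085504189}
{'mtx': array([[363.82157598,   0.        , 256.96740924],
       [  0.        , 363.82157598, 187.95115089],
       [  0.        ,   0.        ,   1.        ]]), 'position': array([ 0.79594881, -0.63762984,  1.08413778]), 'attitude': array([ 0.92712353,  0.24484874, -0.07152231, -0.27454621])}
{'mtx': array([[448.13192919,   0.        , 254.06601756],
       [  0.        , 448.13192919, 184.39274071],
       [  0.        ,   0.        ,   1.        ]]), 'position': array([ 0.26127823, -0.06853245,  1.22826989]), 'attitude': array([-0.7013676 ,  0.70725796, -0.05656549,  0.06833749])}
```

```bash
python3 - <<'E'
import cv2
for n in('scene','top'):
    cv2.imwrite(f'pics/{n}0b.png',cv2.resize(cv2.imread(f'pics/{n}0.png'),(800,600),interpolation=2))
E
```

```text
(no output)
```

View pics/top0b.png

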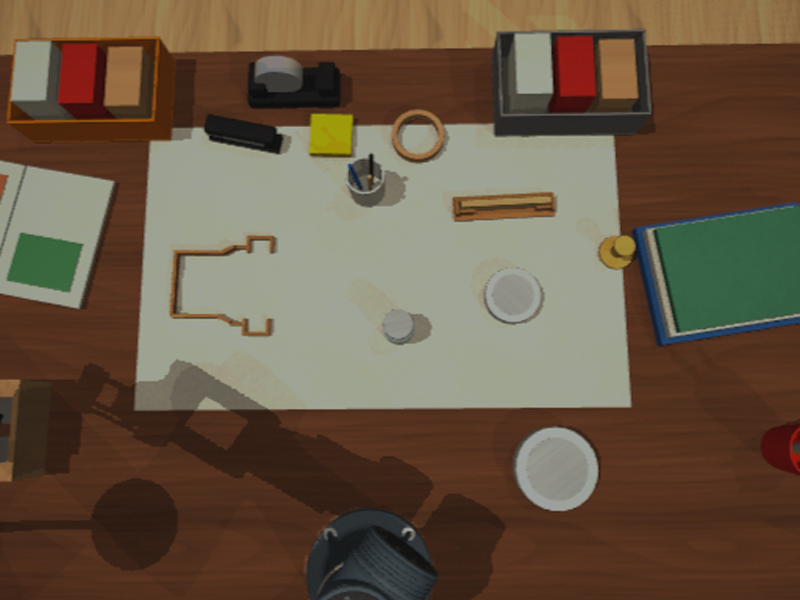

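View pics/scene0b.png

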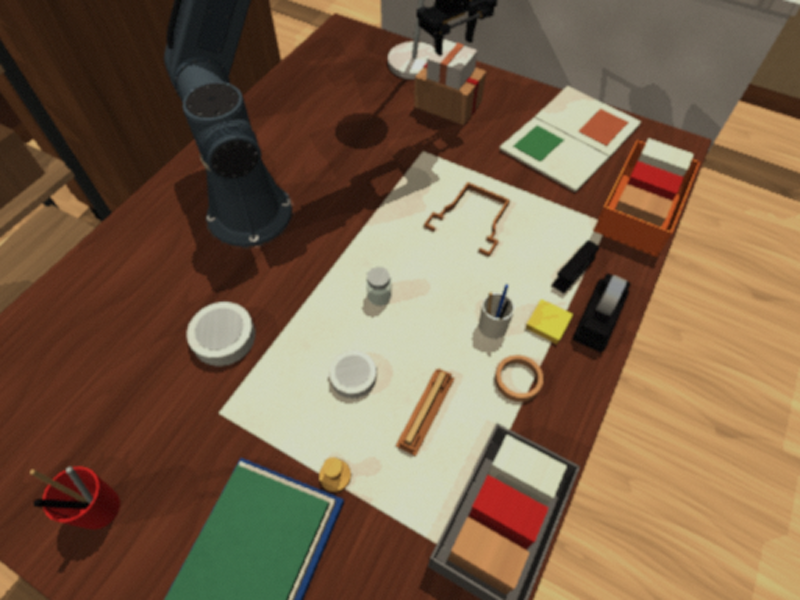

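The top view shows the tin at (513,295), the jig at left (175–275, 237–335) with its mouth facing right, jar at (398,325), pot at (366,180) and rack with bar at (503,206). The larger tin (556,468) is the look-alike. Next I fit the poses from depth.

```bash
cat > fit.py <<'E'
from h import *
from scipy.optimize import least_squares
def segd(P,S):
    a,b=S[:,0],S[:,1]; ab=b-a
    t=np.clip(((P[:,None]-a)*ab).sum(-1)/(ab**2).sum(-1),0,1)
    return np.linalg.norm(P[:,None]-a-t[...,None]*ab,axis=-1).min(1)
S=[[(51.5,-57),(51.5,57)]]
for s in(1,-1):
    S+=[[(-30,57*s),(51.5,57*s)],[(-30,57*s),(-53,68*s)],[(-76,63*s),(-76,87*s)],[(-118,63*s),(-118,87*s)],[(-118,87*s),(-76,87*s)]]
S=np.array(S,float)/1000
def boxpts(n,x0,x1,y0,y1,z0,z1):
    f=np.load('last_%s.npz'%n); C=cloud(n,f['d']); m=(f['d']>0)&(C[...,0]>x0)&(C[...,0]<x1)&(C[...,1]>y0)&(C[...,1]<y1)&(C[...,2]>z0)&(C[...,2]<z1)
    return C[m],f['im'][m]
def circ(P):
    r=least_squares(lambda c:np.hypot(*(P-c[:2]).T)-c[2],[*P.mean(0),.04],loss='soft_l1',f_scale=.002).x; return r
E
python3 - <<'E'
from fit import *
def w(u,v,z): return onplane('top',u*.64,v*.64,z).round(3)
for k,u,v,z in[('tin',513,295,.03),('back',175,285,.02),('mouth',243,287,.01),('jar',398,325,.08),('pot',366,175,.085),('rack',503,206,.036),('bell',620,248,.03),('tape',418,135,.024)]: print(k,w(u,v,z))
j=(w(175,285,.02)+w(243,287,.01))/2
for n in('top','scene'):
    P,_=boxpts(n,.25,.9,-.5,.6,-.02,.01); print(n,'table z',np.median(P[:,2]),P[:,2].std(),len(P))
    P,c=boxpts(n,j[0]-.15,j[0]+.15,j[1]-.2,j[1]+.15,.007,.035)
    P=P[:,:2]; print('jig pts',len(P))
    def res(p):
        th=p[2]; M=np.array([[np.cos(th),-np.sin(th)],[np.sin(th),np.cos(th)]]); return np.maximum(segd((P-p[:2])@M,S)-.002,0)
    best=min((least_squares(res,[j[0],j[1]+d,1.57+a],loss='soft_l1',f_scale=.002) for d in(-.02,0,.02) for a in(-.05,.05)),key=lambda r:r.cost)
    print('jig',best.x.round(4),best.cost, np.abs(best.fun).mean())
    for k,u,v,h,z0 in[('tin',513,295,.03,.02),('jar',398,325,.08,.07),('pot',366,182,.085,.07),('bigtin',556,468,.03,.02),('bell',620,248,.06,.05),('bellfoot',615,252,.01,.004)]:
        q=w(u,v,h); P,_=boxpts(n,q[0]-.07,q[0]+.07,q[1]-.07,q[1]+.07,z0,h+.01)
        if len(P)>5:
            (cx,cy),r=cv2.minEnclosingCircle(P[:,:2].astype('f4')); print(k,np.round((cx,cy,r),4),'med',np.median(P,0).round(4),len(P))
    q=w(503,206,.03); P,_=boxpts(n,q[0]-.05,q[0]+.05,q[1]-.12,q[1]+.12,.030,.045)
    print('bar',cv2.minAreaRect(P[:,:2].astype('f4')),np.median(P,0).round(4),len(P))
    P,_=boxpts(n,q[0]-.05,q[0]+.05,q[1]-.12,q[1]+.12,.01,.045)
    print('rack',cv2.minAreaRect(P[:,:2].astype('f4')))
E
```

```text
tin [ 0.461 -0.25   0.03 ]
back [0.487 0.343 0.02 ]
mouth [0.484 0.224 0.01 ]
jar [ 0.405 -0.051  0.08 ]
pot [0.663 0.001 0.085]
rack [ 0.62  -0.237  0.036]
bell [ 0.543 -0.439  0.03 ]
tape [ 0.759 -0.089  0.024]
top table z -0.0004130441928631434 0.002888217019033059 71495
jig pts 563
jig [0.4899 0.294  1.5511] 0.001925897751016298 0.002075469511890491
tin [ 0.4627 -0.2507  0.049 ] med [ 0.4613 -0.2495  0.0292] 990
jar [ 0.4078 -0.052   0.025 ] med [ 0.4075 -0.052   0.0787] 283
pot [0.6643 0.003  0.0348] med [0.6616 0.0024 0.0818] 189
bigtin [ 0.1701 -0.3101  0.0683] med [ 0.1725 -0.3038  0.0387] 709
bell [ 0.5248 -0.4689  0.0523] med [ 0.5426 -0.4428  0.0592] 201
bellfoot [ 0.5395 -0.4312  0.0889] med [ 0.5302 -0.4349  0.0108] 385
bar ((0.629035234451294, -0.24314136803150177), (0.013939359225332737, 0.15967285633087158), 2.2779080867767334) [ 0.6282 -0.2429  0.0347] 255
rack ((0.6299482583999634, -0.24296489357948303), (0.03422704339027405, 0.17635291814804077), 3.4323925971984863)
scene table z 0.0007947877686462768 0.002566316312238561 39991
jig pts 294
jig [0.4896 0.2909 1.5477] 0.000719783069257644 0.0016358969876198426
tin [ 0.4625 -0.2539  0.0493] med [ 0.4648 -0.2562  0.0305] 686
jar [ 0.4059 -0.0564  0.0265] med [ 0.4088 -0.057   0.0798] 155
pot [ 6.63e-01 -6.00e-04  3.50e-02] med [ 0.6661 -0.0094  0.0822] 166
bigtin [ 0.169 -0.314  0.07 ] med [ 0.2098 -0.3321  0.037 ] 213
bell [ 0.553  -0.4612  0.0413] med [ 0.5432 -0.4431  0.0604] 145
bellfoot [ 0.543  -0.436   0.0938] med [ 0.5515 -0.445   0.0104] 321
bar ((0.6288928985595703, -0.24651682376861572), (0.012315759435296059, 0.15907277166843414), 2.8852880001068115) [ 0.6292 -0.2508  0.0361] 202
rack ((0.6283902525901794, -0.2456563413143158), (0.04335055500268936, 0.17656920850276947), 3.209383249282837)
```

Call:
move_arm --motion "0.38 -0.884 -0.468 0 0.36;0.38 -0.884 -0.468 0 0.36;0.38 -0.884 -0.468 0 0.36;0.38 -0.884 -0.468 0 0.36;0.38 -0.884 -0.468 0 0.36;0.38 -0.884 -0.468 0 0.36;0.38 -0.884 -0.468 0 0.36;0.38 -0.884 -0.468 0 0.36;0.38 -0.884 -0.468 0 0.36;0.38 -0.884 -0.468 0 0.36"

```text
time: 0.93
position: [0.3865, 0.4048, 0.2302]
tool_rot: [0.708, 0.706, -0.0, -0.0]
ft_force: [-0.1, -0.3, 0.8]
grip_width: 0.0601
grip_force: 0.0
```

```bash
python3 - <<'E'
from fit import *
for n in('top','scene'):
    P,_=boxpts(n,.55,.75,-.1,.1,.085,.16); print(P.min(0).round(3),P.max(0).round(3))
E
```

```text
[ 0.632 -0.027  0.085] [0.696 0.037 0.137]
[ 0.63  -0.033  0.085] [0.696 0.03  0.136]
```

Call:
move_arm --motion "0.38 -1 0.38 0 0;0.38 -1 0.38 0 0;0.38 -1 0.38 0 0;0.38 -1 0.38 0 0;0.38 -1 0.38 0 0"

```text
time: 1.35
position: [0.4604, 0.2088, 0.2304]
tool_rot: [0.706, 0.708, -0.0, -0.0]
ft_force: [1.1, 0.0, -0.0]
grip_width: 0.0603
grip_force: 0.0
```

Call:
move_arm --motion "0.38 -1 0 0 0;0.38 -1 0 0 0;0.38 -1 0 0 0;0.38 -1 0 0 0;0.38 -1 0 0 0"

```text
time: 1.77
position: [0.4598, 0.0078, 0.2305]
tool_rot: [0.707, 0.708, -0.0, 0.0]
ft_force: [0.4, 0.2, -0.1]
grip_width: 0.0596
grip_force: 0.0
```

Call:
move_arm --motion "0.38 -1 0 0 0;0.38 -1 0 0 0;0.38 -1 0 0 0;0.38 -1 0 0 0;0.38 -1 0 0 0"

```text
time: 2.18
position: [0.4598, -0.1927, 0.2306]
tool_rot: [0.707, 0.708, -0.0, 0.0]
ft_force: [0.6, 0.3, -0.1]
grip_width: 0.0598
grip_force: 0.0
```

Call:
move_arm --motion "0.38 -0.7 0 0 0;0.38 -0.7 0 0 0;0.38 -0.7 0 0.3 0;0.38 -0.7 0 0.7 0;0.38 -0.7 0 0.7 0;0.38 -0.7 0 0.7 0;0.38 -0.7 0 0.7 0"

```text
time: 2.77
position: [0.4567, -0.3282, 0.0845]
tool_rot: [0.707, 0.707, 0.0, -0.006]
ft_force: [-0.8, 0.9, 0.5]
grip_width: 0.0603
grip_force: 0.0
```

Call:
move_arm --motion "0.38 0 0 0.2 0;0.38 0 0 0.33 0;0.38 0 0 0.33 0;0.38 0 0 0.33 0;0.38 0 0 0.33 0"

```text
time: 3.18
position: [0.4611, -0.3303, 0.0267]
tool_rot: [0.707, 0.707, -0.0, 0.002]
ft_force: [-0.3, -0.7, -0.4]
grip_width: 0.0601
grip_force: 0.0
```

```bash
python3 - <<'E'
from fit import *
o=robot.get_obs(); print(o['position'],o['tool_rot'],o['q'])
im,d=snap('scene','s1.png'); im2,d=snap('top','t1.png')
a=topdown('scene',im,None,.35,.65,-.45,-.15,1200,.03);b=topdown('top',im2,None,.35,.65,-.45,-.15,1200,.03)
cv2.imwrite('pics/c1.png',cv2.cvtColor(np.hstack([a,b]),4))
E
```

```text
[ 0.46107003 -0.33025505  0.02665833] [ 7.06919676e-01  7.07292115e-01 -3.31169510e-05  1.56059144e-03] [-8.18577446e-01  7.54680839e-01  1.72054244e+00  6.19871693e-05
  6.63247723e-01 -8.19152941e-01]
```

View pics/c1.png

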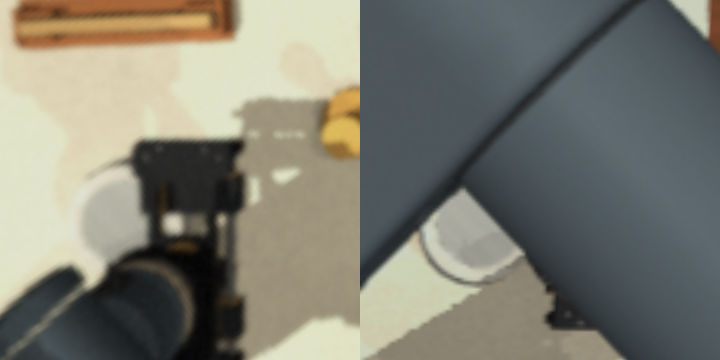

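Call:
move_arm --motion "0.38 0.075 0 0 0;0.38 0.15 0.01 0 0;0.38 0.21 0.033 0 0;0.38 0.275 0.057 0 0;0.38 0.34 0.08 0 0;0.38 0.40 0.103 0 0;0.38 0.465 0.127 0 0;0.38 0.53 0.15 0 0;0.38 0.59 0.173 0 0;0.38 0.655 0.197 0 0;0.38 0.72 0.22 0 0;0.38 0.73 0.22 0 0"

```text
time: 4.28
position: [0.5046, -0.1808, 0.0243]
tool_rot: [0.707, 0.707, 0.0, -0.0]
ft_force: [1.1, -3.4, 1.0]
grip_width: 0.0604
grip_force: 1.2
```

```bash
cat > tin.py <<'E'
from fit import *
o=robot.get_obs(); print(o['position'],o['ft_force'])
im,d=snap('scene'); p=o['position']
P,c=boxpts('scene',p[0]-.09,p[0]+.09,p[1],p[1]+.13,.022,.036)
m=(c.min(1)>60); P=P[m]; print(len(P),P.min(0),P.max(0))
b=[np.r_[0]]
th=np.linspace(0,6.28,720)
# circle r=.048 fit: centre maximising inliers on outer rim
from scipy.optimize import minimize
f=lambda q:np.maximum(np.hypot(*(P[:,:2]-q).T)-.048,0).sum()
print('tin front edge y',np.percentile(P[:,1],99),'x range',np.percentile(P[:,0],[1,99]), minimize(f,[p[0],p[1]+.047],method='Nelder-Mead').x)
E
python3 tin.py
```

```text
[ 0.50463128 -0.18079862  0.02429815] [ 1.09554778 -3.40182029  0.98485175]
110 [ 0.47472418 -0.17719818  0.02535126] [ 0.53657748 -0.09121817  0.03461627]
tin front edge y -0.09200409877816469 x range [0.47710886 0.5344853 ] [ 0.50510619 -0.13820412]
```

Call:
move_arm --motion "0.38 0.05 0 0 0;0.38 0.12 0 0 0;0.38 0.19 0 0 0;0.38 0.26 0 0 0;0.38 0.33 0 0 0;0.38 0.40 0 0 0;0.38 0.47 0 0 0;0.38 0.54 0 0 0;0.38 0.61 0 0 0;0.38 0.68 0 0 0;0.38 0.75 0 0 0;0.38 0.78 0 0 0"

```text
time: 5.33
position: [0.5027, -0.0249, 0.0244]
tool_rot: [0.707, 0.707, -0.001, -0.001]
ft_force: [-0.3, -1.5, 1.0]
grip_width: 0.0603
grip_force: 1.0
```

Call:
move_arm --motion "0.38 0.05 -0.01 0 0;0.38 0.12 -0.02 0 0;0.38 0.19 -0.03 0 0;0.38 0.26 -0.04 0 0;0.38 0.33 -0.05 0 0;0.38 0.40 -0.06 0 0;0.38 0.47 -0.07 0 0;0.38 0.54 -0.08 0 0;0.38 0.61 -0.08 0 0;0.38 0.66 -0.08 0 0;0.38 0.68 -0.08 0 0"

```text
time: 6.25
position: [0.4874, 0.1097, 0.0245]
tool_rot: [0.707, 0.707, -0.0, -0.0]
ft_force: [0.6, -2.8, 0.2]
grip_width: 0.0602
grip_force: 1.0
```

```bash
python3 tin.py
```

```text
[0.48744005 0.10965292 0.02449361] [ 0.60680768 -2.83009406  0.19135643]
96 [0.44543086 0.10968403 0.02275981] [0.51101962 0.18337465 0.0347112 ]
tin front edge y 0.18326160265700928 x range [0.44648388 0.50825328] [0.48744005 0.14882027]
```

```bash
python3 - <<'E'
from fit import *
a=np.load('last_scene.npz')['im']; im,d=snap('top')
A=topdown('scene',a,None,.35,.65,.05,.38,1100,.03);B=topdown('top',im,None,.35,.65,.05,.38,1100,.03)
cv2.imwrite('pics/c2.png',cv2.cvtColor(np.hstack([A,B]),4))
E
```

```text
(no output)
```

View pics/c2.png

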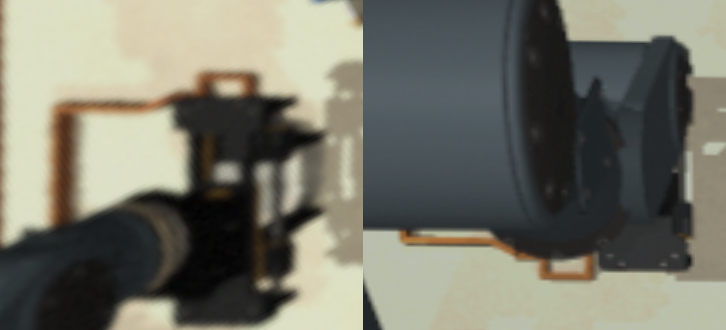

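Call:
move_arm --motion "0.38 0.05 0 0 0;0.38 0.11 0.003 0 0;0.38 0.17 0.005 0 0;0.38 0.23 0.007 0 0;0.38 0.29 0.008 0 0;0.38 0.35 0.008 0 0;0.38 0.41 0.008 0 0;0.38 0.47 0.01 0 0;0.38 0.52 0.01 0 0;0.38 0.55 0.01 0 0"

```text
time: 7.18
position: [0.4903, 0.2199, 0.0246]
tool_rot: [0.707, 0.707, 0.0, 0.0]
ft_force: [-0.2, -2.3, -0.3]
grip_width: 0.0602
grip_force: 1.0
```

Call:
move_arm --motion "0.38 0.02 0 0 0;0.38 0.04 0 0 0;0.38 0.06 0 0 0;0.38 0.075 0 0 0;0.38 0.09 0 0 0;0.38 0.1 0 0 0"

```text
time: 7.68
position: [0.4905, 0.2384, 0.0245]
tool_rot: [0.708, 0.707, -0.0, -0.0]
ft_force: [-0.8, -1.4, -0.3]
grip_width: 0.0599
grip_force: 1.0
```

Call:
move_arm --motion "0.38 0.012 0 0 0;0.38 0.024 0 0 0;0.38 0.036 0 0 0"

```text
time: 7.93
position: [0.4904, 0.2456, 0.0245]
tool_rot: [0.708, 0.707, -0.0, -0.0]
ft_force: [0.3, -1.2, -0.8]
grip_width: 0.0604
grip_force: 1.0
```

Call:
move_arm --motion "0.38 0.012 0 0 0;0.38 0.024 0 0 0;0.38 0.03 0 0 0"

```text
time: 8.18
position: [0.4902, 0.2498, 0.0245]
tool_rot: [0.707, 0.708, -0.002, 0.001]
ft_force: [1.1, -13.1, 1.7]
grip_width: 0.0602
grip_force: 5.9
```

Call:
move_arm --motion "0.38 0.01 0 0 0;0.38 0.015 0 0 0"

```text
time: 8.35
position: [0.4901, 0.2502, 0.0245]
tool_rot: [0.706, 0.708, -0.003, 0.002]
ft_force: [3.1, -23.6, 3.4]
grip_width: 0.0599
grip_force: 9.8
```

Call:
move_arm --motion "0.38 -0.05 0 0 0;0.38 -0.25 0 0 0;0.38 -0.25 0 -0.3 0;0.38 -0.25 0 -0.8 0;0.38 -0.5 0.3 -0.8 0;0.38 -0.9 0.5 -0.8 0;0.38 -0.9 0.5 -0.8 0;0.38 -0.9 0.5 -0.8 0"

```text
time: 9.02
position: [0.5816, 0.0882, 0.1802]
tool_rot: [0.707, 0.707, 0.001, 0.0]
ft_force: [1.7, 1.0, -0.3]
grip_width: 0.0601
grip_force: 0.0
```

Call:
move_arm --motion "0.38 -1 0 0 0;0.38 -1 0 0 0;0.38 -1 0 0 0;0.38 -1 0 0 0;0.38 -1 0 0 0"

```text
time: 9.43
position: [0.5806, -0.114, 0.1787]
tool_rot: [0.708, 0.706, 0.001, 0.001]
ft_force: [1.1, -0.4, 0.1]
grip_width: 0.0599
grip_force: 0.0
```

```bash
python3 - <<'E'
from fit import *
print(robot.get_obs()['position'])
for n in('scene','top'):
    im,d=snap(n)
    P,c=boxpts(n,.42,.56,.22,.36,.024,.04); print(n,len(P)); 
    if len(P)>20: print(cv2.minEnclosingCircle(P[:,:2].astype('f4')))
    P,_=boxpts(n,.35,.6,.1,.4,.007,.023)
    P=P[:,:2]
    def res(p):
        th=p[2]; M=np.array([[np.cos(th),-np.sin(th)],[np.sin(th),np.cos(th)]]); return np.maximum(segd((P-p[:2])@M,S)-.002,0)
    b=least_squares(res,[.49,.293,1.55],loss='soft_l1',f_scale=.001); print('jig',b.x)
    cv2.imwrite(f'pics/c3{n}.png',cv2.cvtColor(topdown(n,im,None,.38,.6,.13,.37,1600,.02),4))
import cv2
cv2.imwrite('pics/c3.png',np.hstack([cv2.imread('pics/c3scene.png'),cv2.imread('pics/c3top.png')]))
E
```

```text
[ 0.58057654 -0.113998    0.17872688]
scene 81
((0.5132262706756592, 0.2824903726577759), 0.04050508514046669)
jig [0.48580319 0.28980367 1.56346415]
top 0
jig [0.49  0.293 1.55 ]
```

View pics/c3.png

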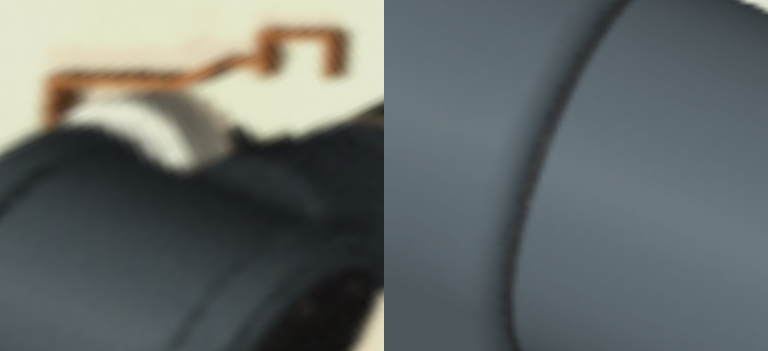

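Call:
move_arm --motion "0.38 -0.65 0.24 0 -0.015;0.38 -0.65 0.24 0.2 -0.015;0.38 -0.65 0.24 0.4 -0.015;0.38 -0.65 0.24 0.55 -0.015;0.38 -0.65 0.24 0.55 -0.015;0.38 -0.65 0.24 0.55 -0.015"

```text
time: 10.03
position: [0.6255, -0.2411, 0.0621]
tool_rot: [0.691, 0.722, -0.001, -0.005]
ft_force: [-0.3, 1.6, 0.2]
grip_width: 0.0601
grip_force: 0.0
```

```bash
python3 - <<'E'
from fit import *
o=robot.get_obs();print(o['position'],o['tool_rot'],np.degrees(o['q'][0]-o['q'][5]))
for n in('scene','top'):
    im,d=snap(n)
    P,c=boxpts(n,.42,.56,.22,.36,.024,.04); print(n,len(P)); 
    if len(P)>20: print('tin',cv2.minEnclosingCircle(P[:,:2].astype('f4')))
    P,_=boxpts(n,.35,.6,.1,.4,.007,.023)
    P=P[:,:2]
    def res(p):
        th=p[2]; M=np.array([[np.cos(th),-np.sin(th)],[np.sin(th),np.cos(th)]]); return np.maximum(segd((P-p[:2])@M,S)-.002,0)
    b=least_squares(res,[.49,.293,1.55],loss='soft_l1',f_scale=.001); print('jig',b.x)
im,_=snap('scene')
cv2.imwrite('pics/c4.png',cv2.cvtColor(np.hstack([topdown('scene',im,None,.5,.75,-.36,-.12,1600,.036),topdown('scene',im,None,.38,.63,.13,.37,1600,.03)]),4))
E
```

```text
[ 0.62554204 -0.24111987  0.06208559] [ 0.69141903  0.72243832 -0.00087351 -0.00467299] 2.5315563359175806
scene 384
tin ((0.4850154519081116, 0.2887618839740753), 0.07710163295269012)
jig [0.48831547 0.29030702 1.55590002]
top 944
tin ((0.4980827867984772, 0.2955503761768341), 0.055409178137779236)
jig [0.49045979 0.29380885 1.5579667 ]
```

View pics/c4.png

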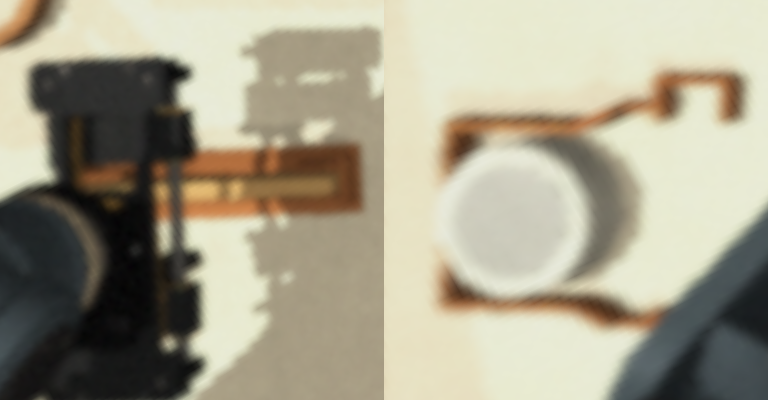

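Call:
move_arm --motion "0.38 0 0 0.1 0;0.38 0 0 0.2 0;0.38 0 0 0.24 0;0.38 0 0 0.24 0;0.38 0 0 0.24 0"

```text
time: 10.6
position: [0.6289, -0.2408, 0.0222]
tool_rot: [0.69, 0.724, 0.0, 0.001]
ft_force: [1.4, 0.1, 0.3]
grip_width: 0.0603
grip_force: 0.0
```

Call:
move_arm --motion "0.38 -0.02 0 0.02 0;-1 -0.02 0 0.02 0;-1 -0.02 0 0.02 0;-1 -0.02 0 0.02 0;-1 -0.02 0 0.02 0;-1 -0.02 0 0.02 0;-1 -0.02 0 0.02 0;-1 -0.02 0 0.02 0" --newtons 25

```text
time: 11.27
position: [0.6283, -0.2454, 0.0165]
tool_rot: [0.691, 0.723, 0.0, -0.0]
ft_force: [-0.3, 0.7, -0.1]
grip_width: 0.0215
grip_force: 0.0
```

Call:
move_arm --motion "-1 0 0 0 0;-1 0 0 0 0;-1 0 0 0 0"

```text
time: 11.52
position: [0.6284, -0.2455, 0.0165]
tool_rot: [0.691, 0.723, 0.0, 0.0]
ft_force: [-0.4, 0.5, 0.2]
grip_width: 0.0118
grip_force: 25.0
```

Call:
move_arm --motion "-1 0 0 -0.08 0;-1 0 0 -0.2 0;-1 0 0 -0.35 0;-1 0.04 -0.16 -0.35 0;-1 0.08 -0.32 -0.35 0;-1 0.12 -0.48 -0.35 0;-1 0.15 -0.64 -0.35 0;-1 0.15 -0.64 -0.2 0;-1 0.15 -0.64 -0.1 0;-1 0.15 -0.64 -0.05 0;-1 0.15 -0.64 -0.05 0"

```text
time: 12.43
position: [0.4979, -0.2207, 0.0246]
tool_rot: [0.691, 0.723, -0.0, -0.002]
ft_force: [-0.2, -0.2, -1.4]
grip_width: 0.0118
grip_force: 25.0
```

Call:
move_arm --motion "-1 0 0 0.02 0;-1 0 0 0.04 0;-1 0 0 0.06 0;-1 0 0 0.06 0;-1 0 0 0.06 0"

```text
time: 12.85
position: [0.4993, -0.2214, 0.0147]
tool_rot: [0.691, 0.723, 0.0, 0.0]
ft_force: [0.2, -0.6, -0.3]
grip_width: 0.0117
grip_force: 25.0
```

Call:
move_arm --motion "-1 0 0 0.01 0;-1 0 0 0.02 0;-1 0 0 0.02 0"

```text
time: 13.1
position: [0.4992, -0.2215, 0.0105]
tool_rot: [0.691, 0.723, 0.0, 0.0]
ft_force: [0.4, 0.2, -0.5]
grip_width: 0.012
grip_force: 25.0
```

Call:
move_arm --motion "-1 0 0 0.005 0;-1 0 0 0.005 0;0.38 0 0 0.005 0;0.38 0 0 0.005 0;0.38 0 0 0.005 0;0.38 0 0 0.005 0;0.38 0 0 0.005 0;0.38 0 0 0.005 0;0.38 0 0 0.005 0;0.38 0 0 0.005 0;0.38 0 0 -0.05 0;0.38 0 0 -0.1 0"

```text
time: 14.1
position: [0.4987, -0.2212, 0.0309]
tool_rot: [0.691, 0.723, -0.0, -0.001]
ft_force: [0.6, 0.4, -0.3]
grip_width: 0.059
grip_force: 0.0
```

Call:
move_arm --motion "0.38 0 0 0 0;0.38 0 -0.04 0 0;0.38 0 -0.08 0 0;0.38 0 -0.1 0 0;0.38 0 -0.12 0 0;0.38 0 -0.14 0 0;0.38 0 -0.16 0 0;0.38 0 -0.18 0 0;0.38 0 -0.2 0 0;0.38 0 -0.2 0 0"

```text
time: 14.93
position: [0.458, -0.2229, 0.0303]
tool_rot: [0.691, 0.723, -0.0, -0.001]
ft_force: [-0.2, -0.0, -0.7]
grip_width: 0.0603
grip_force: 0.0
```

```bash
cat > bar.py <<'E'
from fit import *
o=robot.get_obs();print(o['position'],o['ft_force'])
for n in('scene','top'):
    im,d=snap(n); P,c=boxpts(n,.38,.57,-.35,-.1,.007,.045); c=c.astype(int)
    m=(c[:,0]-c[:,2]>35)&(c[:,0]>100); P=P[m]; print(n,len(P))
    if len(P)>10: print(cv2.minAreaRect(P[:,:2].astype('f4')),np.median(P,0).round(4),np.percentile(P[:,2],[5,95]).round(4))
E
python3 bar.py
```

```text
[ 0.45800537 -0.22294137  0.03033075] [-0.16234606 -0.04766558 -0.67228891]
scene 213
((0.4984734058380127, -0.21275222301483154), (0.1878160685300827, 0.06044066697359085), 78.38599395751953) [ 0.4803 -0.2669  0.0122] [0.0084 0.0156]
top 8
```

Call:
move_arm --motion "0.38 0 0 -0.2 0;0.38 0 0 -0.4 0;0.38 0.3 0 -0.6 0;0.38 0.6 0 -0.6 0;0.38 0.6 0 -0.6 0"

```text
time: 15.45
position: [0.4549, -0.1069, 0.1514]
tool_rot: [0.692, 0.722, 0.001, 0.002]
ft_force: [-0.2, -0.1, 0.1]
grip_width: 0.0599
grip_force: 0.0
```

```bash
python3 bar.py; python3 - <<'E'
from fit import *
a=np.load('last_scene.npz')['im'];b=np.load('last_top.npz')['im']
cv2.imwrite('pics/c5.png',cv2.cvtColor(np.hstack([topdown('scene',a,None,.4,.6,-.32,-.08,1600,.012),topdown('top',b,None,.4,.6,-.32,-.08,1600,.012)]),4))
E
```

```text
[ 0.45487884 -0.10689497  0.15142604] [-0.20009903 -0.08275391  0.08818593]
scene 418
((0.4772254228591919, -0.22364047169685364), (0.03113994002342224, 0.16135787963867188), 2.951514720916748) [ 0.4779 -0.2274  0.0122] [0.0087 0.0156]
top 460
((0.4781230390071869, -0.23324277997016907), (0.030283059924840927, 0.1336122751235962), 2.7362194061279297) [ 0.4776 -0.2399  0.0109] [0.0077 0.0145]
```

View pics/c5.png

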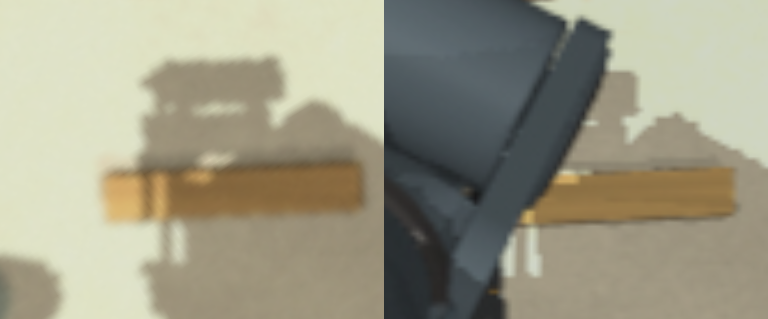

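Call:
move_arm --motion "0.38 -0.2 0.087 0 0;0.38 -0.4 0.087 0 0;0.38 -0.58 0.087 0.1 0;0.38 -0.58 0.087 0.3 0;0.38 -0.58 0.087 0.5 0;0.38 -0.58 0.087 0.58 0;0.38 -0.58 0.087 0.58 0;0.38 -0.58 0.087 0.58 0;0.38 -0.58 0.087 0.58 0"

```text
time: 16.3
position: [0.4774, -0.2229, 0.0346]
tool_rot: [0.691, 0.723, 0.0, 0.001]
ft_force: [1.0, -0.6, 0.2]
grip_width: 0.0601
grip_force: 0.0
```

Descend 24 mm, check, then close.

Call:
move_arm --motion "0.38 0.005 0 0.06 0;0.38 0.005 0 0.1 0;0.38 0.005 0 0.12 0;0.38 0.005 0 0.12 0;0.38 0.005 0 0.12 0"

```text
time: 16.72
position: [0.4767, -0.2211, 0.0103]
tool_rot: [0.691, 0.723, 0.0, 0.0]
ft_force: [-0.3, -0.8, 0.6]
grip_width: 0.0602
grip_force: 0.0
```

Call:
move_arm --motion "-1 0 0 0 0;-1 0 0 0 0;-1 0 0 0 0;-1 0 0 0 0;-1 0 0 0 0;-1 0 0 0 0;-1 0 0 0 0;-1 0 0 0 0" --newtons 25

```text
time: 17.38
position: [0.4766, -0.2211, 0.0099]
tool_rot: [0.691, 0.723, 0.0, 0.0]
ft_force: [0.5, -0.2, 1.4]
grip_width: 0.0293
grip_force: 25.0
```

Call:
move_arm --motion "-1 0 0 -0.15 0;-1 0 0 -0.4 0;-1 0 0 -0.6 0;-1 0.1 0.02 -0.6 -0.04;-1 0.2 0.04 -0.6 -0.08;-1 0.3 0.06 -0.6 -0.12;-1 0.4 0.08 -0.6 -0.16;-1 0.5 0.1 -0.6 -0.2;-1 0.6 0.1 -0.6 -0.24;-1 0.7 0.1 -0.6 -0.28;-1 0.8 0.1 -0.6 -0.32;-1 0.9 0.1 -0.6 -0.36"

```text
time: 18.38
position: [0.4876, -0.0392, 0.1296]
tool_rot: [0.195, 0.981, 0.0, -0.0]
ft_force: [0.5, 0.4, -0.8]
grip_width: 0.0295
grip_force: 25.0
```

Call:
move_arm --motion "-1 0.07 0.17 0 -0.04;-1 0.14 0.34 0 -0.08;-1 0.21 0.51 0 -0.12;-1 0.288 0.692 0 -0.12;-1 0.288 0.692 0 -0.12;-1 0.288 0.692 0 -0.12;-1 0.288 0.692 0 -0.12"

```text
time: 18.97
position: [0.4886, 0.1096, 0.1296]
tool_rot: [0.011, 1.0, -0.0, -0.0]
ft_force: [0.2, -0.3, 0.2]
grip_width: 0.0296
grip_force: 25.0
```

```bash
python3 - <<'E'
from fit import *
o=robot.get_obs(); print(o['position'],np.degrees(o['q'][0]-o['q'][5]))
E
```

```text
[0.48859765 0.10957261 0.12963064] 88.74040114803222
```

Call:
move_arm --motion "-1 0.016 0.2 0 0;-1 0.016 0.4 0 0;-1 0.016 0.43 0.1 0;-1 0.016 0.43 0.3 0;-1 0.016 0.43 0.42 0;-1 0.016 0.43 0.42 0;-1 0.016 0.43 0.42 0;-1 0.016 0.43 0.42 0"

```text
time: 19.63
position: [0.4888, 0.1946, 0.0466]
tool_rot: [0.012, 1.0, 0.0, 0.001]
ft_force: [0.1, -0.3, -0.3]
grip_width: 0.0296
grip_force: 25.0
```

```bash
python3 - <<'E'
from fit import *
o=robot.get_obs(); print(o['position'],np.degrees(o['q'][0]-o['q'][5]))
A=[]
for n in('scene','top'):
    im,d=snap(n); z=o['position'][2]+.002
    P,c=boxpts(n,.38,.6,.15,.24,z-.007,z+.008); c=c.astype(int); P=P[(c[:,0]-c[:,2]>35)&(c[:,0]>100)]
    print(n,len(P),P.min(0),P.max(0)); 
    if len(P)>10: print(cv2.minAreaRect(P[:,:2].astype('f4')))
    P,c=boxpts(n,.35,.63,.1,.4,.006,.023); P=P[(P[:,1]>.25)|(abs(P[:,0]-.488)>.055)][:,:2]
    def res(p):
        th=p[2]; M=np.array([[np.cos(th),-np.sin(th)],[np.sin(th),np.cos(th)]]); return np.maximum(segd((P-p[:2])@M,S)-.002,0)
    print('jig',len(P),least_squares(res,[.49,.293,1.553],loss='soft_l1',f_scale=.001).x)
    A.append(cv2.resize(topdown(n,im,None,.38,.6,.13,.37,1600,z),None,fx=1,fy=1))
cv2.imwrite('pics/c6.png',cv2.cvtColor(np.hstack(A),4))
E
```

```text
[0.48876987 0.19455385 0.04663459] 88.57212775090296
scene 117 [0.40767316 0.17217723 0.04197117] [0.56751064 0.20614671 0.05385733]
((0.487590491771698, 0.18896079063415527), (0.15984001755714417, 0.033933840692043304), 0.22207434475421906)
jig 180 [0.48793147 0.29105297 1.55577834]
top 230 [0.40855618 0.17880891 0.04195779] [0.56801514 0.21160199 0.05416744]
((0.4885774850845337, 0.19457174837589264), (0.0307479090988636, 0.15942776203155518), 87.73823547363281)
jig 142 [0.48997075 0.29429287 1.54797728]
```

View pics/c6.png

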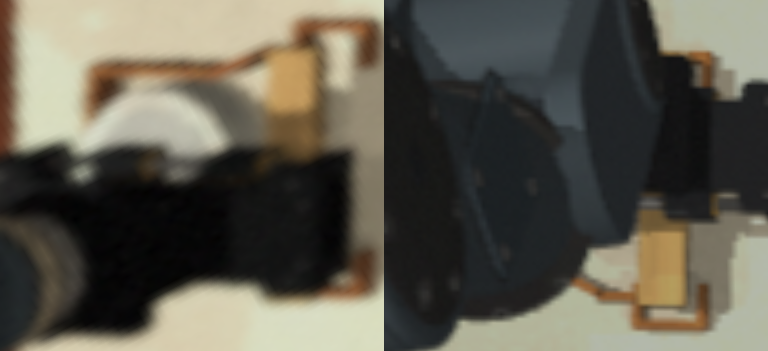

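Call:
move_arm --motion "-1 0.006 0.015 0 0;-1 0.006 0.015 0.04 0;-1 0.006 0.015 0.08 0;-1 0.006 0.015 0.11 0;-1 0.006 0.015 0.13 0;-1 0.006 0.015 0.13 0"

```text
time: 20.23
position: [0.4856, 0.1986, 0.0185]
tool_rot: [0.011, 1.0, -0.0, -0.001]
ft_force: [-0.9, 0.2, -0.7]
grip_width: 0.0294
grip_force: 25.0
```

Call:
move_arm --motion "-1 0 0 0.01 0;-1 0 0 0.02 0;-1 0 0 0.03 0;-1 0 0 0.04 0;-1 0 0 0.045 0;-1 0 0 0.045 0"

```text
time: 20.73
position: [0.4864, 0.1986, 0.0106]
tool_rot: [0.011, 1.0, -0.0, -0.0]
ft_force: [0.1, -0.2, -1.6]
grip_width: 0.0293
grip_force: 25.0
```

Call:
move_arm --motion "0 0 0 0 0;0 0 0 0 0;0 0 0 0 0;0 0 0 0 0;0 0 0 0 0;0 0 0 -0.1 0;0 0 0 -0.3 0;0 0 0 -0.6 0;0 0 0 -0.8 0;0 0 0 -0.8 0"

```text
time: 21.57
position: [0.4889, 0.1992, 0.1759]
tool_rot: [0.011, 1.0, 0.001, 0.004]
ft_force: [0.5, 0.2, -0.4]
grip_width: 0.0437
grip_force: 0.0
```

Call:
move_arm --motion "0 0 -0.3 0 0;0 0 -0.6 0 0;0 0 -1 0 0;0 0 -1 0 0;0 0 -1 0 0;0 0 -1 0 0;0 0 -1 0 0"

```text
time: 22.15
position: [0.482, -0.0029, 0.1709]
tool_rot: [0.014, 1.0, 0.0, 0.0]
ft_force: [-0.7, -0.0, -0.2]
grip_width: 0.0437
grip_force: 0.0
```

```bash
python3 - <<'E'
from fit import *
o=robot.get_obs(); print(o['position'],o['ft_force'])
A=[]
for n in('scene','top'):
    im,d=snap(n)
    P,c=boxpts(n,.43,.55,.15,.24,.006,.03); print(n,len(P),np.percentile(P,[2,50,98],axis=0).round(4).tolist())
    P,c=boxpts(n,.4,.6,.22,.4,.024,.04); print('tin',len(P),np.percentile(P,[1,50,99],axis=0).round(4).tolist())
    for k,x,y,a,b in[('jar',.407,-.054,.07,.09),('pot',.6635,.001,.07,.09)]:
        P,_=boxpts(n,x-.06,x+.06,y-.06,y+.06,a,b)
        if len(P): print(k,cv2.minEnclosingCircle(P[:,:2].astype('f4')))
    A.append(topdown(n,im,None,.38,.6,.13,.37,1600,.012))
B=[cv2.resize(topdown(n,np.load(f'last_{n}.npz')['im'],None,.3,.8,-.5,.4,426,.01),(384,213)) for n in('scene','top')]
cv2.imwrite('pics/c7.png',cv2.cvtColor(np.vstack([np.hstack(A),np.hstack(B)]),4))
E
```

```text
[ 0.48199549 -0.00293284  0.17090817] [-0.67464288 -0.01630545 -0.22523514]
scene 196 [[0.4427, 0.1793, 0.0063], [0.4955, 0.1921, 0.0115], [0.5482, 0.2101, 0.016]]
tin 381 [[0.4467, 0.243, 0.0246], [0.4912, 0.2887, 0.0299], [0.5362, 0.3374, 0.0345]]
jar ((0.40741652250289917, -0.056037429720163345), 0.025420768186450005)
pot ((0.662706732749939, 0.00022313687077257782), 0.03471598029136658)
top 44 [[0.499, 0.2011, 0.0064], [0.5338, 0.2083, 0.0108], [0.5488, 0.2142, 0.016]]
tin 821 [[0.4449, 0.2533, 0.0244], [0.4942, 0.2993, 0.0291], [0.5353, 0.34, 0.0346]]
jar ((0.4076455235481262, -0.05108025297522545), 0.02495579980313778)
pot ((0.664687991142273, 0.003320919582620263), 0.03391766548156738)
```

View pics/c7.png

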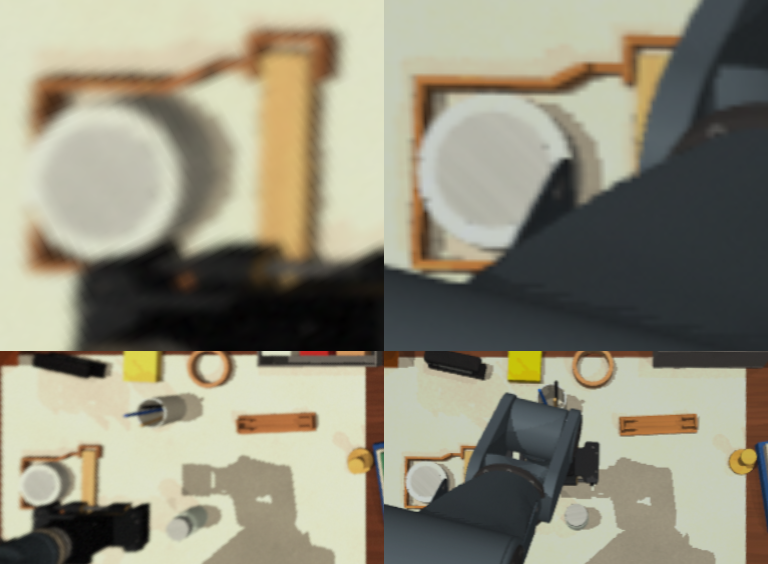

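Call:
move_arm --motion "0 0 -0.3 0 0;0 0 -0.6 0 0;0 0 -1 0 0;0 0 -1 0 0;0 0 -1 0 0;0 0 -1 0 0;0 0 -1 0 0"

```text
time: 22.83
position: [0.4779, -0.2013, 0.1706]
tool_rot: [0.012, 1.0, 0.0, 0.0]
ft_force: [0.1, 1.6, 0.3]
grip_width: 0.0433
grip_force: 0.0
```

```bash
python3 - <<'E'
from fit import *
for n in('scene','top'):
    im,d=snap(n)
    P,c=boxpts(n,.39,.59,.17,.22,.005,.03); c=c.astype(int); P=P[(c[:,0]-c[:,2]>35)&(c[:,0]>c[:,2]*1.3)]
    for a in np.arange(.4,.58,.02):
        Q=P[(P[:,0]>a)&(P[:,0]<a+.02)]
        if len(Q)>3: print(n,a.round(2),len(Q),np.median(Q,0).round(4),Q[:,1].min().round(4),Q[:,1].max().round(4))
A=[topdown(n,np.load(f'last_{n}.npz')['im'],None,.38,.6,.13,.37,1600,.012) for n in('scene','top')]
cv2.imwrite('pics/c8.png',cv2.cvtColor(np.hstack(A),4))
E
```

```text
scene 0.4 52 [0.4089 0.1923 0.0113] 0.1713 0.2181
scene 0.42 45 [0.429  0.1919 0.0103] 0.1714 0.2155
scene 0.44 34 [0.4502 0.1919 0.0108] 0.1813 0.2118
scene 0.46 34 [0.4694 0.1952 0.0108] 0.1795 0.2107
scene 0.48 37 [0.4899 0.1924 0.0122] 0.1783 0.2139
scene 0.5 36 [0.5113 0.1931 0.0117] 0.1775 0.211
scene 0.52 39 [0.5306 0.1916 0.0108] 0.178 0.2087
scene 0.54 45 [0.5506 0.1921 0.0117] 0.1711 0.2162
scene 0.56 44 [0.5703 0.1941 0.011 ] 0.1701 0.2187
```

View pics/c8.png

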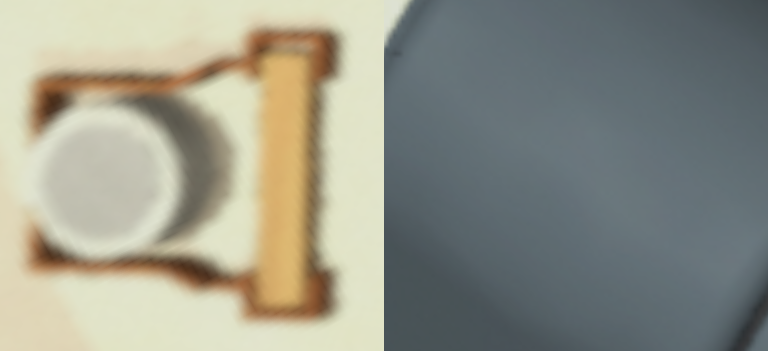

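The bar lies level (about 11–12 mm top height along its length) with both ends in their pockets. The tin is against the back wall.

```bash
python3 -c "
from rig import robot
print(robot.hand_in())"
```

```text
the job is handed in; nothing more can be done
None
```

The job is handed in: the tin is home against the jig's back wall, and the keeper bar, first laid flat on the open table, now lies across the mouth with both ends in their pockets; I moved nothing else, at about 23 s of the 72 s allowed.

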